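Gauge a glass prism offcut in the bench caliper

ROBOT

A 6-joint arm with a two-finger parallel gripper is mounted at the origin on the work surface. World frame = base frame: x ahead of the robot, y to its left, z up, the work surface at z = 0. Lengths are in m, angles in degrees, forces in N, time in s.
With the tool pointing down it reaches from about 0.25 to 0.725 m from the base axis. Payload 9.7 kg.
Tool frame: the origin (TCP) lies at the very end of the fingers, on their centre line; the grasp point (between the pads) lies 19 mm behind it (bot.grip_point_offset is the distance from the TCP to the grasp point, in m); y points along the fingers, x is the direction in which the jaws open and shut, and the axes are right-handed (so a half turn about y gives the same grasp; the last joint's range is limited). The gripper opens to 85 mm and grips with 20 to 120 N. Pads are 22 mm wide; open, the fingers measure 114 mm over their backs; the gripper's body (76 mm by 85 mm) begins 54 mm behind the grasp point. The pads swing forward as they close: fully open they stand 13 mm farther back than shut.
Start: joints at [67.724, 4.979, 10.078, 95.1, 0, 90], TCP at [0.208, 0.509, 0.231] pointing down, gripper open.
Joint ranges: [-179.16, 179.16], [-48.56, 103.87], [-65.8, 70.77], [-126.05, 130.52], [-82.76, 87.17], [-180, 180]. Speed limits (degrees/s): [127.2, 127.2, 147.25, 180, 180, 180].

INTERFACE

Orientations are given as [roll, pitch, yaw] about the fixed x, y, z axes, in that order (R = Rz(yaw) Ry(pitch) Rx(roll)).
In Python, from workcell import bot gives the robot as it stands.
- The arm moves only by the shell command python3 -m inch 'ROWS' [FORCE]. ROWS is JSON, a list of rows, each a list of 3 entries, a list of its own where there are three numbers: the shift along the tool's x, y, z in mm, then the turn, a rotation vector about the tool's x, y, z in rad, then the finger opening in mm, from 0 to 85.4. In form: [[[x, y, z], [ax, ay, az], grip], ...]. A call has 1 to 20 rows; each row is the pose to reach, as a shift and turn from the pose measured when the call began, along the tool's axes at that moment; what a row does not reach only later rows make up. A row lasts 1/10 s, in which the tool goes at most 50 mm and 8.59 degrees, less where a joint would pass 70% of its speed; a pose out of reach is approached as far as the arm can. A call with a gripper value outside its range is refused whole. The fingers move at their own pace and stop on an object; FORCE is the grip in N (left out, the last holds). Time passes only in rows, so rows that repeat a pose let the fingers close. It gives the time, the measured TCP pose, the force and the opening at its end, in the units of the state.
- bot.get_obs(): the state, without advancing time (a new reading comes with each control period).
- bot.camera(name): name is "side" or "top"; returns a dict with "frame" (480x640x3 uint8, red, green, blue), "mtx" (3x3 intrinsics, pixels), "origin" and "orientation" of the camera in the world. Camera axes: x right, y down, z forward; pixel columns grow to the right and rows downward; lengths in m; the calibration is good to about 2 mm. A picture is of the moment at which its call begins. There is no depth.
- bot.job_done(): hands the job in, once; it reports no verdict.
Trained networks look in a picture, given as the dict that the camera call returned (one of the last four; its "shot" number tells which), for a name from the list of things; names that differ only in an ending like _2 or _b are one class to them, and where a whole thing is asked for, a point or a joint stands for the part that bears it (a point fixed in the world has none). Each returns a list of dicts, best first, with "confidence" (0 to 1); they miss things now and then, are a little off and sometimes report something else, mostly with a low value. They report only what shows in the picture. A call takes as long as a camera call.
- bot.search_frame(picture, name): "box" ([left, top, right, bottom] in pixels, round what is visible of it).
- bot.cut_out(picture, name): "region" (480x640 bool, what is visible of it) and "box" ([left, top, right, bottom] in pixels, round what is visible of it).
The state is a dict: "time": time; "q": joint angles; "qd": joint speeds; "joint_efforts": joint torques, N m; "ee_pos": TCP position; "tcp_rot": TCP orientation; "wrist_force": force on the tool from outside, world axes, zero at the start; "torque": the same for the moment, N m; "opening": finger opening in m.
Only numpy, scipy, OpenCV 4.12 (cv2) and the standard library are available. Lean on these libraries where they do the work, as an engineer would, in place of code of your own. Each camera call takes 0.05 s, during which the arm holds its last target. There are 200 camera calls.

TASK

Measure the glass prism's length in the bench caliper: lift it from the catch tray, lay it lengthways between the jaws, flat base down and ridge up, in the middle of the bed's width. Then slide the moving jaw shut by its leaning thumb-piece, gently, until the prism is square and tight against both jaws and the sprung face has been pushed about half way back into its carriage. Leave it held like that, and leave the other objects where they are.

Things in the scene. Friction and masses are not known exactly. Their poses are not given: they have to be found in the camera images.
- prism: Greenish glass prism offcut, loose, about 0.3 kg, in the tray at the start. 90 mm long along its y, 44 mm wide along x; house-shaped section: upright sides 22 mm high, then a 45 degree roof to a ridge along y at 44 mm. Origin: centre of its underside, z up to the ridge.
- tray: Fixed shallow wooden catch tray, lined grey, 200 x 200 mm, walls 5 mm thick and 16 mm high, inner floor 5 mm up. Origin: centre of its underside. A wooden chute 120 mm wide rises at 25 degrees from its -y edge, from 20 to about 130 mm high.
- caliper: Fixed bench caliper: dark steel bed 90 mm wide (its x -45 to 45 mm), 345 mm long (its y -35 to 310 mm), flat top 20 mm above the counter. Its x points roughly away from the robot. Origin: at counter height on the bed's middle line, under the inner face of the fixed brass jaw (60 mm wide, top at z = 65 mm), which faces +y.
- lens (a point): Reading lens fixed above the caliper's slide, glass in a brass frame. Point: centre of its underside, 200 mm above the counter; it spans 110 mm in caliper x (-44 to 66) and 158 mm in y (121 to 279), on a post at x = 90, y = 200 mm. The thumb-piece below can be reached only with the tool tilted some 35 degrees, from the caliper's -x side.
- carriage: Brass carriage; slides along the bed with about 10 N of drag and stays where left. Axes as the caliper's; origin at counter height on the bed's middle line, in the plane of the sprung face when fully out, so its y in the caliper's frame is then the jaw opening (140 to 170 mm at the start, 50 at least). Block: 64 mm wide, y from 28 to 95 mm, top at z = 50 mm.
- thumb (a point): Grip point of the carriage's thumb-piece: flat brass bar 14 mm thick (caliper y), 24 mm wide, rising from the block's top and leaning 35 degrees from vertical towards caliper -x. Point: in the bar's middle, 43 mm up it (19 mm short of its end), 80 mm above the counter, 70 mm behind the carriage's origin in y. Axes as the caliper's. Pinch it across its 14 mm.
- feeler_face (a point): Middle of the sprung steel jaw face (50 mm wide, z from 22 to 62 mm), which faces the fixed jaw (-y); it is carried on two rods before the carriage.
- feeler (a joint): How far the sprung jaw face is pushed back into the carriage: 0 fully out, 0.020 m bottomed; half way is 0.010. The spring gives about 2.5 N at the start of its travel, 5.5 N half way, 8.5 N at the end.
- pillbox: Bystander: closed round tin pill box, 72 mm across, 25 mm high. Origin: centre of its underside.
- burnisher: Bystander: round ebony burnisher with brass ferrules and a steel tip, 180 mm long along x, 24 mm thick. Origin: underside, near its middle.
- square: Bystander: try square, wooden stock 90 mm along y, steel blade reaching 129 mm along x, 18 mm high. Origin: underside of the stock's centre.

How it is judged:
By the outcome, as a careful person would: the job done as asked, in the order asked, and still so for the second after the job is handed in, with the robot touching nothing.
It also fails if it takes over 54 s, if anything falls off the work surface, if the arm or the gripper's body presses on something with over 40 N, if the wrist force passes 120 N, or if a joint passes its speed limit or range.

## Working session

There is one attempt and no reset: what is moved stays moved. The work goes in short steps, Python scripts to look and compute and a shell command to move; the robot and the scene stay as the last step left them, time stands still between calls to the robot, and variables do not carry over. Pictures are saved under pics/ and viewed, about 8 in all and at most 12, crops included, and the job is handed in when it is done.

```bash
ls; mkdir -p pics; python3 - <<'E'
from workcell import bot
import cv2,numpy as np
print(bot.get_obs(), bot.grip_point_offset)
ims=[]
for n in("top","side"):
    c=bot.camera(n); print(n,c["mtx"].tolist(),c["origin"],c["orientation"])
    cv2.imwrite(f"pics/{n}0.png",c["frame"][:,:,::-1])
    for k in("prism","tray","caliper","carriage","thumb","feeler_face","pillbox","burnisher","square"):
        r=bot.search_frame(c,k); print(k,[(np.round(x["box"]).tolist(),round(x["confidence"],2)) for x in r[:2]])
E
```

```text
pics
{'time': 0.0, 'q': array([6.77238038e+01, 5.00815641e+00, 1.00356958e+01, 9.50988274e+01,
       5.07696641e-04, 9.00001498e+01]), 'qd': array([ 0.09882514, -0.04067095, -0.07094347, -0.04984302, -0.05643679,
        0.0465432 ]), 'joint_efforts': array([ 5.52146521e-04, -5.20388067e+01,  4.64802110e+01,  1.63085887e-02,
        1.81069081e-04, -2.50092619e-06]), 'ee_pos': array([0.20840372, 0.50874936, 0.23062243]), 'tcp_rot': array([-8.99994925e+01,  7.12880972e-02,  6.77236540e+01]), 'wrist_force': array([ 0.53396905,  0.19018078, -0.31778068]), 'torque': array([-0.049667  ,  0.02015891,  0.03643693]), 'opening': 0.08555023959503681} 0.0187
top [[560.207753378829, 0.0, 314.1876445742874], [0.0, 560.207753378829, 235.71974454983567], [0.0, 0.0, 1.0]] [ 0.49389455 -0.01045951  1.18282283] [-174.11934365    1.17040985  -89.36610672]
prism [([438.0, 269.0, 483.0, 305.0], 0.67)]
tray [([410.0, 229.0, 636.0, 329.0], 0.85)]
caliper [([179.0, 162.0, 357.0, 253.0], 0.57)]
carriage [([217.0, 238.0, 248.0, 249.0], 0.59)]
thumb []
feeler_face []
pillbox [([302.0, 300.0, 334.0, 337.0], 0.
[... 202 characters left out ...]
472405751, 238.41618583650626], [0.0, 0.0, 1.0]] [ 1.16999011 -0.02948567  0.934558  ] [-142.9085492     0.20816755   86.02206414]
prism [([163.0, 246.0, 206.0, 278.0], 0.89), ([10.0, 218.0, 228.0, 312.0], 0.56)]
tray [([9.0, 219.0, 231.0, 313.0], 0.8)]
caliper [([286.0, 216.0, 463.0, 342.0], 0.72)]
carriage [([372.0, 274.0, 427.0, 304.0], 0.56)]
thumb [([373.0, 272.0, 424.0, 305.0], 0.96)]
feeler_face [([375.0, 274.0, 387.0, 298.0], 0.55), ([281.0, 213.0, 460.0, 343.0], 0.21)]
pillbox [([374.0, 275.0, 389.0, 301.0], 0.72), ([178.0, 353.0, 230.0, 442.0], 0.24)]
burnisher [([410.0, 191.0, 487.0, 212.0], 0.92), ([300.0, 214.0, 330.0, 248.0], 0.63)]
square [([283.0, 212.0, 460.0, 344.0], 0.53)]
```

View pics/top0.png

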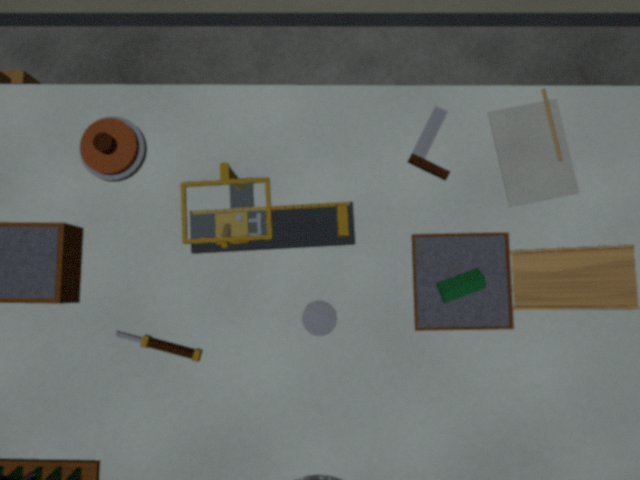

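View pics/side0.png

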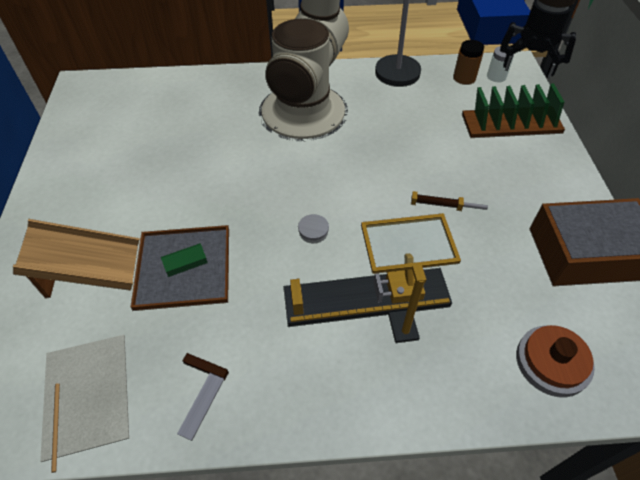

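The top view shows the prism at about (461,285) in the tray, the caliper bed from (190,250) to (355,205) with the fixed jaw at (343,220), and the lens frame at (225,210). The side view shows the prism at (184,260), the fixed jaw at (297,297) and the thumb-piece at (408,262). Next I'll zoom in on both and measure.

```bash
cat > h.py <<'E'
import numpy as np,cv2
from scipy.spatial.transform import Rotation as R
def rot(o): return R.from_euler('xyz',o,degrees=True).as_matrix()
def back(c,uv,z):
    d=rot(c["orientation"])@np.linalg.inv(c["mtx"])@np.array([uv[0],uv[1],1.])
    o=np.array(c["origin"]); return o+d*(z-o[2])/d[2]
def proj(c,P):
    p=(np.atleast_2d(P)-c["origin"])@rot(c["orientation"]); p=p@np.array(c["mtx"]).T
    return p[:,:2]/p[:,2:]
def rect(c,m,z):
    ys,xs=np.nonzero(m); (u,v),wh,a=cv2.minAreaRect(np.c_[xs,ys].astype(np.float32))
    b=cv2.boxPoints(((u,v),wh,a)); return back(c,(u,v),z),np.array([back(c,q,z) for q in b])
E
python3 - <<'E'
from h import *
from workcell import bot
t=bot.camera("top"); s=bot.camera("side")
for c,z in((t,.03),(s,.03)):
    for k in("prism","caliper","tray"):
        r=bot.cut_out(c,k)
        if r:
            ce,b=rect(c,r[0]["region"],z if k=="prism" else .02); print(k,r[0]["region"].sum(),ce.round(4),b.round(3).tolist())
def crop(c,x0,y0,w,h,f): return cv2.resize(c["frame"][y0:y0+h,x0:x0+w,::-1],None,fx=f,fy=f,interpolation=cv2.INTER_CUBIC)
a=crop(t,425,255,75,60,5); b=crop(s,145,230,75,60,5)
e=crop(t,170,155,200,105,2); e=crop(t,170,155,200,75+30,375/200*1.0)
g=crop(s,280,205,200,145,375/200)
H=max(e.shape[0],g.shape[0]); pad=lambda i:cv2.copyMakeBorder(i,0,H-i.shape[0],0,0,cv2.BORDER_CONSTANT)
out=np.vstack([np.hstack([a,b]),np.hstack([pad(e),pad(g)])]); out=cv2.convertScaleAbs(out,alpha=1.7,beta=10)
print(out.shape); cv2.imwrite("pics/z1.png",out)
E
```

```text
prism 987 [ 0.5155 -0.2879  0.03  ] [[0.52, -0.235, 0.03], [0.554, -0.326, 0.03], [0.511, -0.341, 0.03], [0.477, -0.25, 0.03]]
caliper 10190 [0.6783 0.115  0.02  ] [[0.763, 0.305, 0.02], [0.785, -0.061, 0.02], [0.595, -0.071, 0.02], [0.573, 0.289, 0.02]]
tray 16033 [ 0.5261 -0.4211  0.02  ] [[0.62, -0.189, 0.02], [0.634, -0.653, 0.02], [0.434, -0.647, 0.02], [0.419, -0.192, 0.02]]
prism 900 [ 0.5235 -0.2854  0.03  ] [[0.51, -0.339, 0.03], [0.479, -0.252, 0.03], [0.537, -0.233, 0.03], [0.566, -0.317, 0.03]]
caliper 12216 [0.6061 0.1196 0.02  ] [[0.448, -0.082, 0.02], [0.42, 0.341, 0.02], [0.742, 0.293, 0.02], [0.758, -0.061, 0.02]]
tray 13221 [ 0.5232 -0.4247  0.02  ] [[0.61, -0.633, 0.02], [0.37, -0.697, 0.02], [0.426, -0.191, 0.02], [0.657, -0.187, 0.02]]
(572, 750, 3)
```

View pics/z1.png

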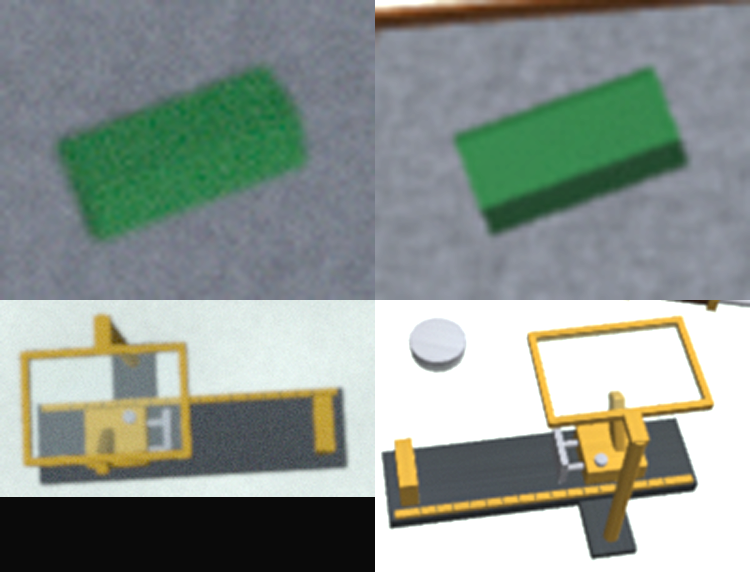

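The prism appears ridge up (house outline in the top view, upright +x side visible in the side view). I'll confirm that with a silhouette fit and fit the caliper from its corners.

```bash
cat > fit.py <<'E'
from h import *
from scipy.optimize import minimize,least_squares
V=np.array([[x,y,z] for y in(-.045,.045) for x,z in((-.022,0),(.022,0),(.022,.022),(0,.044),(-.022,.022))])
def hull(c,P):
    m=np.zeros((960*2,1280*2),np.uint8); h=cv2.convexHull((proj(c,P)*4+1.5).astype(np.float32)).round().astype(np.int32)
    cv2.fillConvexPoly(m,h,1); return cv2.resize(m.astype(np.float32),(640,480),interpolation=cv2.INTER_AREA)
def prism_fit(cs,ms,p0,z0,Vv=V):
    def cost(p):
        P=Vv@rot([0,0,np.degrees(p[2])]).T+[p[0],p[1],z0]; s=0
        for c,m in zip(cs,ms):
            h=hull(c,P); s+=1-np.minimum(h,m).sum()/np.maximum(h,m).sum()
        return s
    r=minimize(cost,p0,method="Nelder-Mead",options=dict(initial_simplex=np.array(p0)+np.array([[0,0,0],[.01,0,0],[0,.01,0],[0,0,.15]]),xatol=2e-4,fatol=1e-4))
    return r.x,r.fun
E
python3 - <<'E'
from fit import *
from workcell import bot
cs=[bot.camera("top"),bot.camera("side")]
ms=[]
for c in cs:
    f=c["frame"].astype(int); m=((f[:,:,1]>f[:,:,0]*1.35)&(f[:,:,1]>f[:,:,2]*1.2))
    b=[430,260,490,312] if c is cs[0] else [155,238,215,285]
    k=np.zeros(m.shape,bool); k[b[1]:b[3],b[0]:b[2]]=1; ms.append((m&k).astype(np.float32)); print(ms[-1].sum())
for a in(0,90,135):
    W=V@rot([0,a,0]).T; W=W-[ (W[:,0].max()+W[:,0].min())/2,0,W[:,2].min()]
    for y0 in(1.2,-1.94):
        x,f=prism_fit(cs,ms,[.517,-.287,y0],.005,W); print(a,x[:2].round(4),np.degrees(x[2]).round(1),round(f,3))
# both together vs each alone, upright
for i in(0,1): x,f=prism_fit(cs[i:i+1],ms[i:i+1],[.517,-.287,1.2],.005); print("cam",i,x.round(4),np.degrees(x[2]),f)
# caliper corners (bed top z=.02): far(-y)+x, -y -x, +y -x, +y +x
L=np.array([[.045,-.035,.02],[-.045,-.035,.02],[-.045,.31,.02],[.045,.31,.02]])
T=np.array([[352.4,203],[354.5,243.5],[191.3,253.1],[190.3,211]])
S=np.array([[289,322.5],[284.3,286.6],[442.7,269],[450.7,300.5]])
def pose(p): return L@rot([0,0,np.degrees(p[2])]).T+[p[0],p[1],0]
def res(p,w): return np.r_[w[0]*(proj(cs[0],pose(p))-T).ravel(),w[1]*(proj(cs[1],pose(p))-S).ravel()]
for w in((1,0),(0,1),(1,1)):
    r=least_squares(res,[.63,-.03,0.],x_scale=.01,args=(w,)); print(w,r.x.round(4),np.degrees(r.x[2]).round(2),r.fun.round(1))
p=r.x; C=rot([0,0,np.degrees(p[2])]).T
tocal=lambda P:C@(P-np.array([p[0],p[1],0]))
print("jaw inner edge (top px 337.5,212)",tocal(back(cs[0],(337.5,225),.065)))
print("feeler face",tocal(back(cs[0],(260.7,223),.062)))
print("block rear, front",tocal(back(cs[0],(170+85/1.875,225),.05)),tocal(back(cs[0],(170+145/1.875,225),.05)))
print("thumb base/end top", tocal(back(cs[0],(170+105/1.875,155+130/1.875),.05)),tocal(back(cs[0],(170+105/1.875,155+172/1.875),.095)))
E
```

```text
989.0
879.0
0 [ 0.5138 -0.289 ] 20.7 0.144
0 [ 0.5132 -0.2885] -159.3 0.14
90 [ 0.5167 -0.2869] 22.1 0.483
90 [ 0.5138 -0.2887] -159.2 0.161
135 [ 0.5118 -0.2885] 19.8 0.176
135 [ 0.5174 -0.2871] -158.2 0.317
cam 0 [ 0.5132 -0.2877  0.3733] 21.389578525494752 0.07105910778045654
cam 1 [ 0.5128 -0.2888  0.3682] 21.0974559411082 0.0647309422492981
(1, 0) [ 0.6384 -0.0339  0.0625] 3.58 [ 0.6 -1.1  1.1  1.1 -0.7  0.2 -1.  -0.3 -0.  -0.  -0.  -0.  -0.  -0.
  0.   0. ]
(0, 1) [ 0.6423 -0.0315  0.0681] 3.9 [-0.  -0.   0.  -0.  -0.  -0.  -0.  -0.  -1.   0.7 -0.5 -1.1 -1.4 -2.3
  2.8  1.9]
(1, 1) [ 0.6401 -0.0327  0.0647] 3.71 [-0.  -2.   0.5  0.2 -1.3 -0.3 -1.6 -0.8 -1.7 -0.3 -1.  -2.  -1.9 -2.7
  2.1  1.5]
jaw inner edge (top px 337.5,212) [-0.00927569  0.00036726  0.065     ]
feeler face [0.00385134 0.15487166 0.062     ]
block rear, front [0.00654558 0.24918866 0.05      ] [0.00286452 0.1836863  0.05      ]
thumb base/end top [0.00668956 0.22728596 0.05      ] [-0.04340574  0.22116713  0.095     ]
```

The silhouette alone doesn't clearly separate lying on the base (0.14) from lying on a roof face (0.18). I'll overlay the edges of both hypotheses on the two views to decide.

```bash
python3 - <<'E'
from fit import *
from workcell import bot
cs=[bot.camera("top"),bot.camera("side")]; ms=[]
B=[[430,260,490,312],[155,238,215,285]]
for c,b in zip(cs,B):
    f=c["frame"].astype(int); m=((f[:,:,1]>f[:,:,0]*1.35)&(f[:,:,1]>f[:,:,2]*1.2))
    k=np.zeros(m.shape,bool); k[b[1]:b[3],b[0]:b[2]]=1; ms.append((m&k).astype(np.float32))
rows=[]
for a,y0 in((0,.36),(90,.36-np.pi),(135,.36)):
    W=V@rot([0,a,0]).T; W=W-[(W[:,0].max()+W[:,0].min())/2,0,W[:,2].min()]; row=[]
    for c,m,b in zip(cs,ms,B):
        x,f=prism_fit([c],[m],[.514,-.288,y0],.005,W); print(a,x.round(4),round(f,3))
        s=5; im=cv2.resize(c["frame"][b[1]-5:b[1]+47,b[0]-5:b[0]+60,::-1],None,fx=s,fy=s,interpolation=cv2.INTER_CUBIC); im=cv2.convertScaleAbs(im,alpha=1.8)
        q=((proj(c,W@rot([0,0,np.degrees(x[2])]).T+[x[0],x[1],.005])-[b[0]-5,b[1]-5]+.5)*s).astype(int)
        for i,j in [(k,k+5) for k in range(5)]+[(k,(k+1)%5) for k in range(5)]+[(k+5,(k+1)%5+5) for k in range(5)]: cv2.line(im,tuple(map(int,q[i])),tuple(map(int,q[j])),(0,255,255) if 3 not in(i%5,j%5) else (255,0,255),1)
        row.append(im)
    rows.append(np.vstack(row))
out=np.hstack(rows); out=cv2.resize(out,None,fx=.8,fy=.8,interpolation=cv2.INTER_AREA); print(out.shape); cv2.imwrite("pics/z2.png",out)
E
```

```text
0 [ 0.5138 -0.2884  0.3589] 0.063
0 [ 0.5128 -0.2887  0.3545] 0.066
90 [ 0.513  -0.2866 -2.7854] 0.072
90 [ 0.5129 -0.2889 -2.7721] 0.067
135 [ 0.5133 -0.2886  0.3328] 0.1
135 [ 0.5104 -0.29    0.363 ] 0.043
(416, 780, 3)
```

View pics/z2.png

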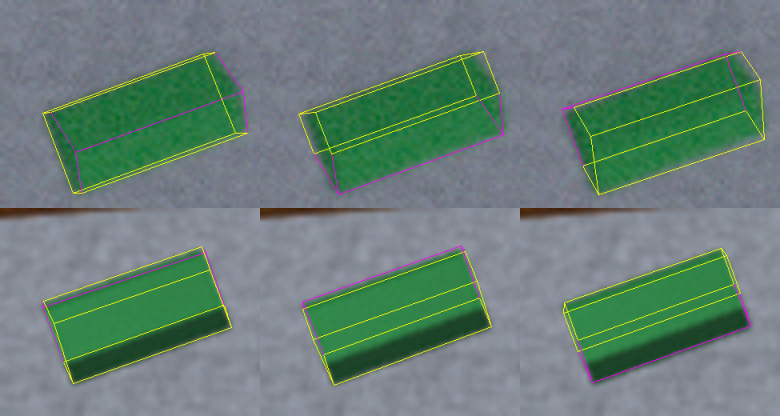

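In the side view the dark face takes 27% of the height and its boundary sits on the eave line, and in the top view the light/dark split follows the middle ridge. So the prism is upright, ridge up, at (0.513, -0.289) with yaw 20.4°. Now I'll work out the moves.

```bash
cat > mv.py <<'E'
import sys
from h import *
from workcell import bot
CAL=(.640,-.0327,3.7)
def rel(pos,Rt):
    o=bot.get_obs(); Rc=rot(o["tcp_rot"])
    print("t",round(o["time"],2),"now",o["ee_pos"].round(4),o["tcp_rot"].round(2),"F",o["wrist_force"].round(1),"open",round(o["opening"]*1e3,1))
    print("shift mm",(Rc.T@(np.array(pos)-o["ee_pos"])*1e3).round(1),"rotvec",R.from_matrix(Rc.T@Rt).as_rotvec().round(4))
    print("axes world->cols",Rc.round(3).tolist())
def down(az): return rot([-90,0,az])
def cal(P): return rot([0,0,CAL[2]])@np.array(P)+[CAL[0],CAL[1],0]
E
python3 -c "
from mv import *
rel([.5133,-.2886,.13],down(20.4))"
```

```text
t 1.6 now [0.2085 0.5089 0.2313] [-9.000e+01  1.000e-02  6.772e+01] F [-0.2  0.7 -0.6] open 85.2
shift mm [-622.5  101.3 -584.4] rotvec [-0.00e+00  8.26e-01 -1.00e-04]
axes world->cols [[0.379, -0.0, -0.925], [0.925, -0.0, 0.379], [-0.0, -1.0, 0.0]]
```

```bash
P='[[-622.5,101.3,-584.4],[0,0.826,0],75]'; python3 -m inch '[[[-622.5,101.3,-584.4],[0,0.826,0],75],[[-622.5,101.3,-584.4],[0,0.826,0],75],[[-622.5,101.3,-584.4],[0,0.826,0],75],[[-622.5,101.3,-584.4],[0,0.826,0],75],[[-622.5,101.3,-584.4],[0,0.826,0],75],[[-622.5,101.3,-584.4],[0,0.826,0],75],[[-622.5,101.3,-584.4],[0,0.826,0],75],[[-622.5,101.3,-584.4],[0,0.826,0],75],[[-622.5,101.3,-584.4],[0,0.826,0],75],[[-622.5,101.3,-584.4],[0,0.826,0],75],[[-622.5,101.3,-584.4],[0,0.826,0],75],[[-622.5,101.3,-584.4],[0,0.826,0],75],[[-622.5,101.3,-584.4],[0,0.826,0],75],[[-622.5,101.3,-584.4],[0,0.826,0],75],[[-622.5,101.3,-584.4],[0,0.826,0],75],[[-622.5,101.3,-584.4],[0,0.826,0],75],[[-622.5,101.3,-584.4],[0,0.826,0],75],[[-622.5,101.3,-584.4],[0,0.826,0],75],[[-622.5,101.3,-584.4],[0,0.826,0],75],[[-622.5,101.3,-584.4],[0,0.826,0],75]]' 40
python3 -c "
from mv import *
rel([.5133,-.2886,.007],down(20.4))"
```

```text
time: 3.6
ee_pos: [0.513, -0.2879, 0.1301]
tcp_rot: [-90.0, 0.0, 20.4]
wrist_force: [-0.5, 1.0, 0.3]
opening: 0.0749
t 3.6 now [ 0.513  -0.2879  0.1301] [-8.996e+01  1.000e-02  2.040e+01] F [-0.5  1.   0.3] open 74.9
shift mm [ 1.000e-01  1.231e+02 -8.000e-01] rotvec [-0.0006  0.     -0.0002]
axes world->cols [[0.937, -0.0, -0.349], [0.349, 0.001, 0.937], [-0.0, -1.0, 0.001]]
```

```bash
python3 -m inch '[[[0,40,0],[0,0,0],75],[[0,80,0],[0,0,0],75],[[0,105,0],[0,0,0],75],[[0,122,-0.5],[0,0,0],75],[[0,122,-0.5],[0,0,0],75],[[0,122,-0.5],[0,0,0],75],[[0,122,-0.5],[0,0,0],40],[[0,122,-0.5],[0,0,0],40],[[0,122,-0.5],[0,0,0],40],[[0,122,-0.5],[0,0,0],40],[[0,122,-0.5],[0,0,0],38],[[0,122,-0.5],[0,0,0],36],[[0,122,-0.5],[0,0,0],36],[[0,122,-0.5],[0,0,0],36]]' 50
```

```text
time: 5.0
ee_pos: [0.5141, -0.2886, 0.0099]
tcp_rot: [-90.1, -0.1, 20.4]
wrist_force: [-0.3, 1.6, 7.9]
opening: 0.0429
```

```bash
python3 -m inch '[[[0,-10,0],[0,0,0],30],[[0,-40,0],[0,0,0],30],[[0,-90,0],[0,0,0],30],[[0,-130,0],[0,0,0],30],[[0,-130,0],[0,0,0],30],[[0,-130,0],[0,0,0],30]]' 50
python3 - <<'E'
from mv import *
rel(cal([0,.057,.12]),down(3.7))
ims=[]
for n,b in(("top",(400,230)),("side",(120,150))):
    c=bot.camera(n); ims.append(cv2.convertScaleAbs(cv2.resize(c["frame"][b[1]:b[1]+130,b[0]:b[0]+130,::-1],None,fx=3,fy=3,interpolation=cv2.INTER_CUBIC),alpha=1.6))
cv2.imwrite("pics/g1.png",np.hstack(ims))
E
```

```text
time: 5.6
ee_pos: [0.5141, -0.2888, 0.1408]
tcp_rot: [-90.1, -0.2, 20.4]
wrist_force: [-0.6, 0.6, -4.3]
opening: 0.0429
t 5.6 now [ 0.5141 -0.2888  0.1408] [-90.13  -0.16  20.4 ] F [-0.6  0.6 -4.3] open 42.9
shift mm [223.6  20.9 250.7] rotvec [0.0019 0.2915 0.0031]
axes world->cols [[0.937, 0.003, -0.349], [0.349, -0.001, 0.937], [0.003, -1.0, -0.002]]
```

View pics/g1.png

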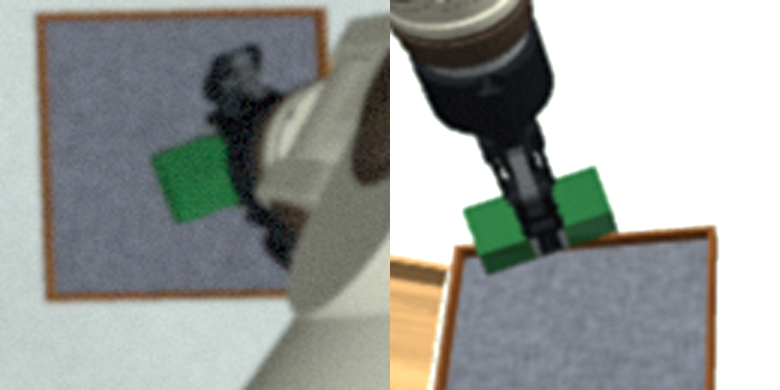

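The prism is held level near its middle. In the side crop the green shows about equally on both sides of the fingers, at (493,240) and (580,200). Next I'll carry it over the bed.

```bash
python3 -m inch '[[[50,5,56],[0,0.07,0],30],[[90,10,100],[0,0.14,0],30],[[130,15,145],[0,0.2,0],30],[[170,18,190],[0,0.25,0],30],[[205,20,230],[0,0.29,0],30],[[223,21,248],[0.002,0.2915,0.003],30],[[223,21,248],[0.002,0.2915,0.003],30],[[223,21,248],[0.002,0.2915,0.003],30],[[223,21,248],[0.002,0.2915,0.003],30],[[223,21,248],[0.002,0.2915,0.003],30],[[223,21,248],[0.002,0.2915,0.003],30]]'
python3 - <<'E'
from mv import *
rel(cal([0,.054,.06]),down(3.7))
ims=[]
for n,b in(("top",(170,150)),("side",(270,160))):
    c=bot.camera(n); ims.append(cv2.convertScaleAbs(cv2.resize(c["frame"][b[1]:b[1]+190,b[0]:b[0]+200,::-1],None,fx=2,fy=2,interpolation=cv2.INTER_CUBIC),alpha=1.6))
cv2.imwrite("pics/g2.png",np.hstack(ims))
E
```

```text
time: 6.8
ee_pos: [0.6352, 0.0208, 0.1172]
tcp_rot: [-89.9, 0.2, 3.6]
wrist_force: [-1.1, -0.4, -2.9]
opening: 0.0431
t 6.8 now [0.6352 0.0208 0.1172] [-89.87   0.24   3.62] F [-1.1 -0.4 -2.9] open 43.1
shift mm [ 1.6 57.2  0.1] rotvec [-0.0023 -0.0015 -0.0041]
axes world->cols [[0.998, -0.004, -0.063], [0.063, 0.002, 0.998], [-0.004, -1.0, 0.002]]
```

View pics/g2.png

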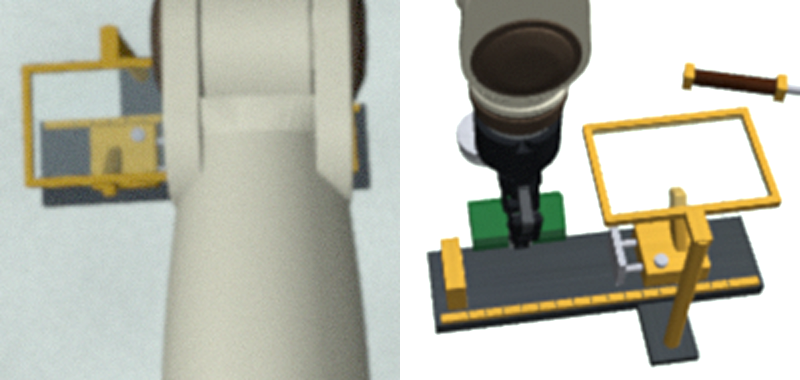

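```bash
python3 - <<'E'
from mv import *
s=bot.camera("side"); t=bot.camera("top"); o=bot.get_obs(); p=o["ee_pos"]
for z in(.117,.2,.25,.3,.35,.4,.45): print(z,*[ (proj(s,p+[dx,0,z-p[2]])[0]).round(0) for dx in(0,.05)], "y+.07 top",proj(t,[p[0],p[1]+.07,z])[0].round(0))
for y in(.121,): print("lens corner",[proj(s,cal([x,y,.2]))[0].round(0) for x in(-.044,.066)])
E
```

```text
0.117 [328. 272.] [330. 294.] y+.07 top [273. 219.]
0.2 [329. 247.] [331. 270.] y+.07 top [269. 213.]
0.25 [329. 230.] [331. 253.] y+.07 top [266. 208.]
0.3 [329. 211.] [332. 235.] y+.07 top [263. 204.]
0.35 [330. 190.] [332. 215.] y+.07 top [259. 198.]
0.4 [330. 167.] [333. 192.] y+.07 top [255. 192.]
0.45 [330. 142.] [333. 167.] y+.07 top [250. 186.]
lens corner [array([361., 224.]), array([372., 273.])]
```

```bash
python3 -m inch '[[[1,30,0],[-0.002,0,-0.004],30],[[1.5,60,0],[-0.002,0,-0.004],30],[[1.5,80,0],[-0.002,0,-0.004],30],[[1.5,86,0],[-0.002,0,-0.004],30],[[1.5,86,0],[-0.002,0,-0.004],30],[[1.5,86,0],[-0.002,0,-0.004],30]]'
python3 - <<'E'
from mv import *
rel(cal([0,.054,.0255]),down(3.7))
c=bot.camera("side"); cv2.imwrite("pics/g3.png",cv2.convertScaleAbs(cv2.resize(c["frame"][230:350,275:425,::-1],None,fx=5,fy=5,interpolation=cv2.INTER_CUBIC),alpha=1.8))
E
```

```text
time: 7.6
ee_pos: [0.6375, 0.0214, 0.0332]
tcp_rot: [-90.0, -0.2, 3.6]
wrist_force: [0.6, -0.5, -2.8]
opening: 0.0426
t 7.6 now [0.6375 0.0214 0.0332] [-89.98  -0.15   3.63] F [ 0.6 -0.5 -2.8] open 42.6
shift mm [-1.   7.7 -0.1] rotvec [-0.0003 -0.0013  0.0027]
axes world->cols [[0.998, 0.003, -0.063], [0.063, 0.0, 0.998], [0.003, -1.0, 0.0]]
```

View pics/g3.png

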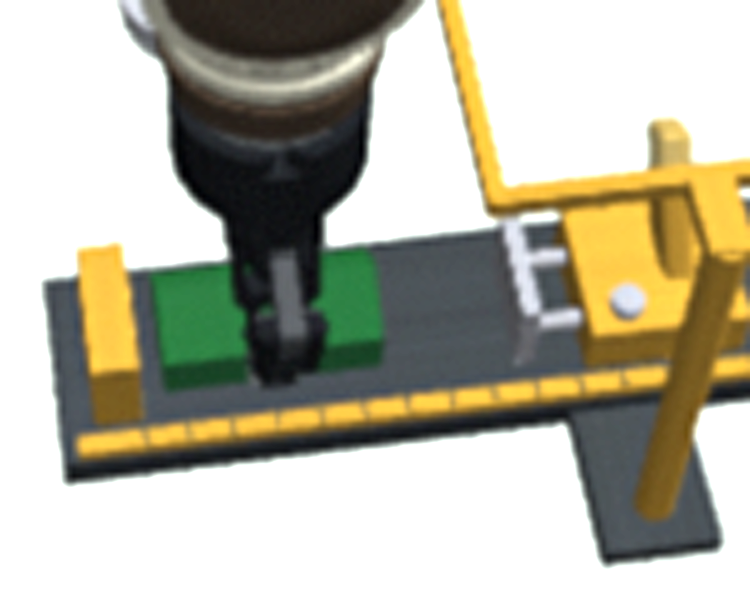

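The prism is in line, about 10 mm off the fixed jaw (jaw face at x≈140, prism end at x≈160 in the crop). Its near bottom edge sits where a centred prism's should relative to the jaw's corner. Lowering and releasing.

```bash
python3 -m inch '[[[-0.5,4,0],[0,0,0],30],[[-0.5,7.5,0],[0,0,0],30],[[-0.5,8,0],[0,0,0],30],[[-0.5,8,0],[0,0,0],30]]'; python3 -m inch '[[[0,0,0],[0,0,0],50],[[0,0,0],[0,0,0],58],[[0,0,0],[0,0,0],58],[[0,0,0],[0,0,0],58],[[0,-30,0],[0,0,0],58],[[0,-70,0],[0,0,0],58],[[0,-110,0],[0,0,0],58],[[0,-110,0],[0,0,0],58]]'
```

```text
time: 8.05
ee_pos: [0.637, 0.0214, 0.0253]
tcp_rot: [-90.0, -0.2, 3.6]
wrist_force: [0.8, 0.0, -3.6]
opening: 0.043
time: 8.85
ee_pos: [0.6391, 0.0214, 0.1421]
tcp_rot: [-90.0, -0.7, 3.6]
wrist_force: [1.0, -0.7, 0.0]
opening: 0.058
```

```bash
cat >> mv.py <<'E'
def tilt(a,sgn):
    a=np.radians(a); y=np.array([np.sin(a),0,-np.cos(a)]); x=np.array([0,sgn,0.])
    return rot([0,0,CAL[2]])@np.c_[x,y,np.cross(x,y)], rot([0,0,CAL[2]])@y
E
python3 - <<'E'
from mv import *
print(bot.get_obs()["q"].round(1), "thumb world",cal([-.0245,.225,.08]))
for s in(1,-1):
    Rt,y=tilt(38,s); rel(cal([-.0245,.225,.08])-y*(.12-.0187),Rt)
for n in("top","side"):
    c=bot.camera(n)
    for k in("thumb","feeler_face","carriage","prism"):
        print(n,k,[(np.round(x["box"]).tolist(),round(x["confidence"],2)) for x in bot.search_frame(c,k)[:1]])
E
```

```text
[ 1.9 15.8 12.6 86.1  0.  88.3] thumb world [0.6010313  0.19024997 0.08      ]
t 8.85 now [0.6391 0.0214 0.1421] [-90.    -0.7    3.63] F [ 1.  -0.7  0. ] open 58.0
shift mm [-89.5 -18.8 170.8] rotvec [-0.5094 -1.5112 -0.51  ]
axes world->cols [[0.998, 0.012, -0.063], [0.063, 0.001, 0.998], [0.012, -1.0, 0.0]]
t 8.85 now [0.6391 0.0214 0.1421] [-90.    -0.7    3.63] F [ 1.  -0.7  0. ] open 58.0
shift mm [-89.5 -18.8 170.8] rotvec [ 0.5099  1.5089 -0.5092]
axes world->cols [[0.998, 0.012, -0.063], [0.063, 0.001, 0.998], [0.012, -1.0, 0.0]]
top thumb []
top feeler_face []
top carriage [([217.0, 239.0, 246.0, 250.0], 0.62)]
top prism []
side thumb [([411.0, 192.0, 486.0, 209.0], 0.55)]
side feeler_face [([376.0, 274.0, 390.0, 300.0], 0.52)]
side carriage [([373.0, 270.0, 424.0, 303.0], 0.86)]
side prism [([306.0, 282.0, 350.0, 314.0], 0.8)]
```

```bash
python3 -m inch '[[[-50,-30,0],[0,0,0],34],[[-100,-60,0],[-0.05,-0.15,-0.05],34],[[-130,-60,0],[-0.1,-0.3,-0.1],34],[[-130,-60,0],[-0.15,-0.44,-0.15],34],[[-130,-60,0],[-0.2,-0.58,-0.2],34],[[-130,-60,0],[-0.24,-0.72,-0.24],34],[[-130,-60,0],[-0.28,-0.85,-0.28],34],[[-130,-60,0],[-0.33,-0.98,-0.33],34],[[-130,-60,30],[-0.37,-1.11,-0.37],34],[[-130,-60,60],[-0.42,-1.25,-0.42],34],[[-130,-60,90],[-0.46,-1.38,-0.46],34],[[-130,-60,130],[-0.51,-1.511,-0.51],34],[[-130,-50,160],[-0.5094,-1.511,-0.51],34],[[-110,-35,171],[-0.5094,-1.511,-0.51],34],[[-90,-19,171],[-0.5094,-1.511,-0.51],34],[[-90,-19,171],[-0.5094,-1.511,-0.51],34],[[-90,-19,171],[-0.5094,-1.511,-0.51],34],[[-90,-19,171],[-0.5094,-1.511,-0.51],34]]' 40
python3 - <<'E'
from mv import *
from fit import prism_fit
Rt,y=tilt(38,1); rel(cal([-.0245,.225,.08])+y*.0187,Rt)
ims=[]
for n,b in(("top",(170,150)),("side",(270,190))):
    c=bot.camera(n); ims.append(cv2.convertScaleAbs(cv2.resize(c["frame"][b[1]:b[1]+150,b[0]:b[0]+200,::-1],None,fx=2*(2-(n=="top")),fy=2*(2-(n=="top")),interpolation=cv2.INTER_CUBIC),alpha=1.6))
    f=c["frame"].astype(int); m=((f[:,:,1]>f[:,:,0]*1.35)&(f[:,:,1]>f[:,:,2]*1.2)); k=np.zeros(m.shape,bool); k[190:320,250:380]=1
    x,v=prism_fit([c],[(m&k).astype(np.float32)],[.637,.021,.065],.02); w=rot([0,0,CAL[2]]).T@(np.r_[x[:2],0]-[CAL[0],CAL[1],0])
    print(n,"prism in caliper mm",(w*1e3).round(1),"yaw",np.degrees(x[2]).round(1)-3.7,round(v,3))
cv2.imwrite("pics/g4.png",ims[1][:600]); cv2.imwrite("pics/g4t.png",ims[0])
E
```

```text
time: 11.15
ee_pos: [0.5357, 0.1862, 0.1542]
tcp_rot: [-127.4, -0.0, 93.7]
wrist_force: [0.0, -0.1, -0.9]
opening: 0.0341
t 11.15 now [0.5357 0.1862 0.1542] [-1.2744e+02 -4.0000e-02  9.3670e+01] F [ 0.  -0.1 -0.9] open 34.1
shift mm [ -0.2 117.4  -7.1] rotvec [-0.0098 -0.0008  0.0002]
axes world->cols [[-0.064, 0.607, -0.792], [0.998, 0.039, -0.05], [0.001, -0.794, -0.608]]
top prism in caliper mm [ 0.1 54.2  0. ] yaw 0.19999999999999973 0.038
side prism in caliper mm [-0.1 54.   0. ] yaw 0.5 0.031
```

View pics/g4.png

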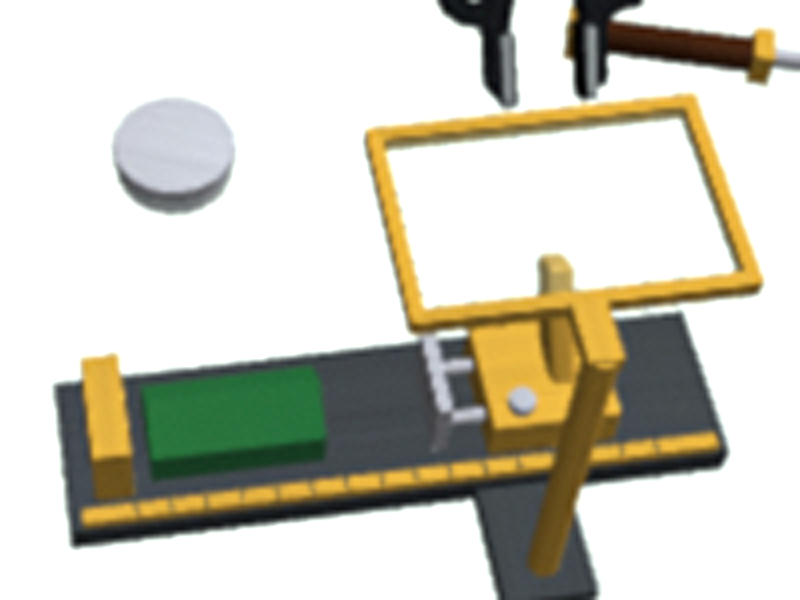

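The prism lies centred on the bed, its end about 9 mm from the jaw. The thumb-piece end shows at crop (555,262). I'll check that against the predicted thumb position.

```bash
python3 - <<'E'
from mv import *
s=bot.camera("side"); t=bot.camera("top")
for x,yv in((-.0245,.225),(-.0245,.23),(-.0195,.225)):
    P=cal([x-.0109,yv,.0956]); b=cal([x+.0217,yv,.05])
    print(x,yv,"end in crop",((proj(s,P)[0]-[270,190])*4).round(0),"base",((proj(s,b)[0]-[270,190])*4).round(0))
# carriage front corners / feeler plate top edge ends in side crop
for uv,z in(((470,338),.05),((490,420),.05),((425,340),.062),((440,408),.062)):
    p=back(s,(270+uv[0]/4,190+uv[1]/4),z); print(uv,(rot([0,0,3.7]).T@(p-[CAL[0],CAL[1],0])*1e3).round(1))
E
```

```text
-0.0245 0.225 end in crop [554. 257.] base [557. 358.]
-0.0245 0.23 end in crop [564. 255.] base [567. 357.]
-0.0195 0.225 end in crop [556. 264.] base [559. 366.]
(470, 338) [-21.2 183.   50. ]
(490, 420) [ 28.6 182.5  50. ]
(425, 340) [-15.7 156.9  62. ]
(440, 408) [ 25.2 156.2  62. ]
```

View pics/g4t.png

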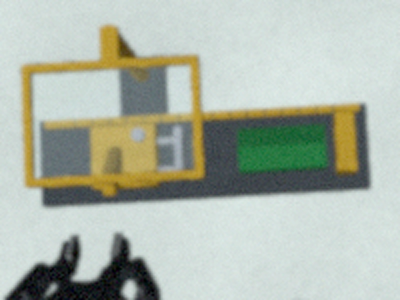

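The thumb-piece end matches the prediction to about 5 crop pixels (1 to 2 mm). Approaching and pinching.

```bash
python3 -m inch '[[[0,30,-6],[-0.01,0,0],34],[[0,60,-7],[-0.01,0,0],34],[[0,90,-7],[-0.01,0,0],34],[[0,110,-7],[-0.01,0,0],34],[[0,116,-7],[-0.01,0,0],34],[[0,116,-7],[-0.01,0,0],34],[[0,116,-7],[-0.01,0,0],34]]' 30
python3 - <<'E'
from mv import *
Rt,y=tilt(38,1); rel(cal([-.0245,.225,.08])+y*.0187,Rt)
c=bot.camera("side"); cv2.imwrite("pics/g5.png",cv2.convertScaleAbs(cv2.resize(c["frame"][200:320,275:455,::-1],None,fx=4,fy=4,interpolation=cv2.INTER_CUBIC),alpha=1.8))
E
```

```text
time: 12.05
ee_pos: [0.6119, 0.1914, 0.0679]
tcp_rot: [-128.1, -0.1, 93.7]
wrist_force: [0.3, 0.5, -0.1]
opening: 0.034
t 12.05 now [0.6119 0.1914 0.0679] [-1.2812e+02 -7.0000e-02  9.3680e+01] F [ 0.3  0.5 -0.1] open 34.0
shift mm [-0.4  2.5  1.2] rotvec [ 0.0021 -0.0011  0.0008]
axes world->cols [[-0.064, 0.616, -0.785], [0.998, 0.041, -0.05], [0.001, -0.787, -0.617]]
```

View pics/g5.png

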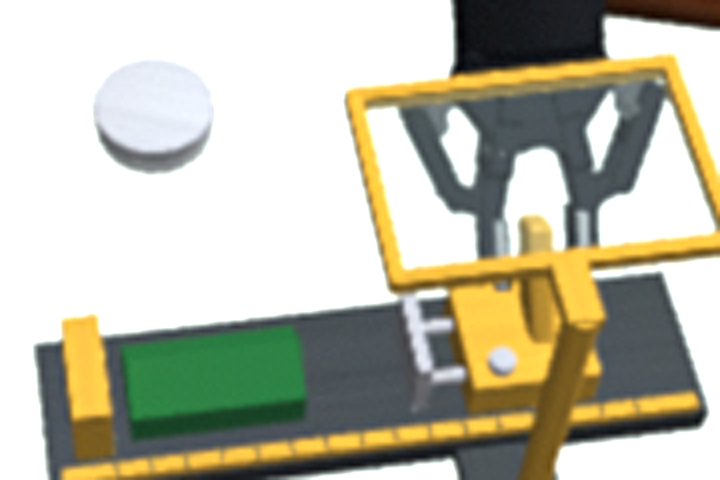

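The pads straddle the thumb-piece (bar at x≈535, pads at 500 and 578). Closing.

```bash
python3 -m inch '[[[-1,1.5,1],[0,0,0],34],[[-1,1.5,1],[0,0,0],20],[[-1,1.5,1],[0,0,0],14],[[-1,1.5,1],[0,0,0],10],[[-1,1.5,1],[0,0,0],10],[[-1,1.5,1],[0,0,0],10],[[-1,1.5,1],[0,0,0],10]]' 30
python3 -c "
from mv import *
Rt,y=tilt(38,1); rel(cal([-.0245,.225,.08])+y*.0187,Rt)"
```

```text
time: 12.8
ee_pos: [0.6122, 0.1907, 0.0671]
tcp_rot: [-128.2, -0.1, 93.7]
wrist_force: [-6.2, -0.1, 5.6]
opening: 0.0137
t 12.8 now [0.6122 0.1907 0.0671] [-1.2818e+02 -9.0000e-02  9.3700e+01] F [-6.2 -0.1  5.6] open 13.7
shift mm [0.3 1.7 0.9] rotvec [ 0.0032 -0.001   0.0013]
axes world->cols [[-0.065, 0.617, -0.784], [0.998, 0.041, -0.05], [0.002, -0.786, -0.618]]
```

```bash
python3 -m inch '[[[-3,-0.5,0],[0,0,0],10],[[-6,-0.5,0],[0,0,0],10],[[-9,-0.5,0],[0,0,0],10],[[-12,-0.5,0],[0,0,0],10],[[-15,-0.5,0],[0,0,0],10],[[-18,-0.5,0],[0,0,0],10],[[-21,-0.5,0],[0,0,0],10],[[-24,-0.5,0],[0,0,0],10],[[-27,-0.5,0],[0,0,0],10],[[-30,-0.5,0],[0,0,0],10],[[-33,-0.5,0],[0,0,0],10],[[-36,-0.5,0],[0,0,0],10],[[-38,-0.5,0],[0,0,0],10],[[-40,-0.5,0],[0,0,0],10],[[-40,-0.5,0],[0,0,0],10]]'
cat > chk.py <<'E'
from mv import *
from fit import prism_fit
o=bot.get_obs(); Cr=rot([0,0,3.7]).T
tc=lambda p:Cr@(np.array(p)-[CAL[0],CAL[1],0])*1e3
g=o["ee_pos"]-rot(o["tcp_rot"])[:,1]*.0187
print("t",round(o["time"],2),"grip cal mm",tc(g).round(1),"F cal",(Cr@o["wrist_force"]).round(1),o["tcp_rot"].round(1))
for n in("top","side"):
    c=bot.camera(n); f=c["frame"].astype(int); m=((f[:,:,1]>f[:,:,0]*1.35)&(f[:,:,1]>f[:,:,2]*1.2)); k=np.zeros(m.shape,bool); k[190:320,250:380]=1
    x,v=prism_fit([c],[(m&k).astype(np.float32)],[.637,.015,.065],.02)
    print(n,"prism cal mm",tc([x[0],x[1],0]).round(1),"yaw",(np.degrees(x[2])-3.7).round(1),round(v,3))
    if n=="side" and len(sys.argv)>1: cv2.imwrite("pics/"+sys.argv[1],cv2.convertScaleAbs(cv2.resize(c["frame"][240:340,275:415,::-1],None,fx=5.6,fy=5.6,interpolation=cv2.INTER_CUBIC),alpha=1.8))
E
python3 chk.py
```

```text
time: 14.3
ee_pos: [0.6146, 0.1521, 0.0672]
tcp_rot: [-128.2, -0.2, 93.8]
wrist_force: [9.8, 9.2, -7.3]
opening: 0.0136
t 14.3 grip cal mm [-25.  185.9  81.9] F cal [10.4  8.5 -7.3] [-128.2   -0.2   93.8]
top prism cal mm [ 0.2 54.3  0. ] yaw 0.1 0.066
side prism cal mm [-0.  53.9  0. ] yaw 0.2 0.032
```

```bash
python3 -m inch '[[[-1,0.5,0],[0,0,0],10],[[-2,0.5,0],[0,0,0],10],[[-3,0.5,0],[0,0,0],10],[[-4,0.5,0],[0,0,0],10],[[-5,0.5,0],[0,0,0],10],[[-6,0.5,0],[0,0,0],10],[[-7,0.5,0],[0,0,0],10],[[-8,0.5,0],[0,0,0],10],[[-9,0.5,0],[0,0,0],10],[[-10,0.5,0],[0,0,0],10],[[-11,0.5,0],[0,0,0],10],[[-12,0.5,0],[0,0,0],10],[[-13,0.5,0],[0,0,0],10],[[-13,0.5,0],[0,0,0],10]]'
python3 chk.py s1.png
```

```text
time: 15.8
ee_pos: [0.6155, 0.1407, 0.0672]
tcp_rot: [-128.2, -0.3, 94.0]
wrist_force: [-7.5, 8.5, 5.1]
opening: 0.0138
t 15.8 grip cal mm [-24.8 174.5  81.9] F cal [-6.9  9.   5.1] [-128.2   -0.3   94. ]
top prism cal mm [ 0.1 54.3  0. ] yaw 0.3 0.094
side prism cal mm [ 0. 54.  0.] yaw 0.1 0.032
```

View pics/s1.png

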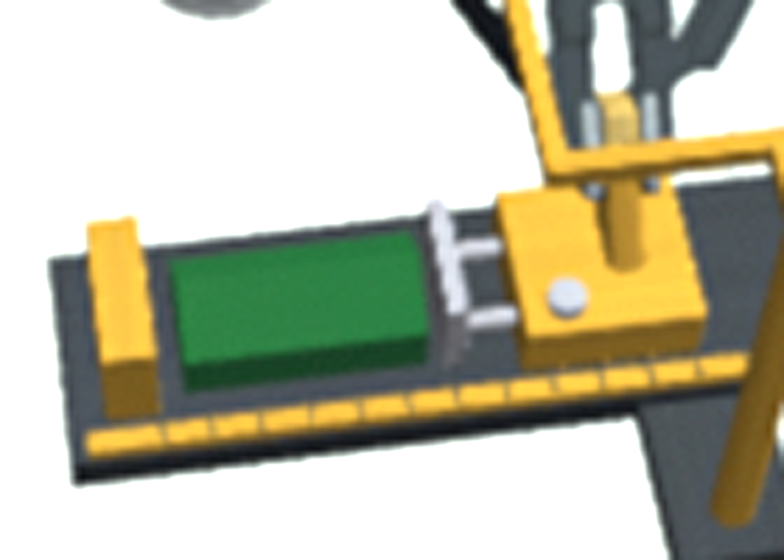

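The face is still about 5 mm short of the prism (face at x≈440, prism end at x≈420). Half-way compression needs the carriage origin at 80 mm, so the grip point at about 150 mm. I'll continue slowly.

```bash
python3 -m inch '[[[-2,-0.2,0],[0,0,0],10],[[-3,-0.2,0],[0,0,0],10],[[-4,-0.2,0],[0,0,0],10],[[-5,-0.2,0],[0,0,0],10],[[-6,-0.2,0],[0,0,0],10],[[-7,-0.2,0],[0,0,0],10],[[-8,-0.2,0],[0,0,0],10],[[-9,-0.2,0],[0,0,0],10],[[-10,-0.2,0],[0,0,0],10],[[-11,-0.2,0],[0,0,0],10],[[-12,-0.2,0],[0,0,0],10],[[-13,-0.2,0],[0,0,0],10],[[-14,-0.2,0],[0,0,0],10],[[-15,-0.2,0],[0,0,0],10],[[-16,-0.2,0],[0,0,0],10],[[-17,-0.2,0],[0,0,0],10],[[-18,-0.2,0],[0,0,0],10],[[-18,-0.2,0],[0,0,0],10]]'
python3 chk.py s2.png
```

```text
time: 17.7
ee_pos: [0.6165, 0.1246, 0.0672]
tcp_rot: [-128.2, -0.4, 94.2]
wrist_force: [0.8, 11.6, -2.1]
opening: 0.0137
t 17.7 grip cal mm [-24.9 158.2  81.9] F cal [ 1.6 11.5 -2.1] [-128.2   -0.4   94.2]
top prism cal mm [-0.  45.4  0. ] yaw 0.5 0.127
side prism cal mm [-0.3 45.5  0. ] yaw -0.5 0.052
```

```bash
python3 -m inch '[[[-2,0,0],[0,0,0],10],[[-3,0,0],[0,0,0],10],[[-4,0,0],[0,0,0],10],[[-5,0,0],[0,0,0],10],[[-6,0,0],[0,0,0],10],[[-7,0,0],[0,0,0],10],[[-8,0,0],[0,0,0],10],[[-9,0,0],[0,0,0],10],[[-9.5,0,0],[0,0,0],10],[[-9.5,0,0],[0,0,0],10],[[-9.5,0,0],[0,0,0],10]]'
python3 chk.py s3.png
```

```text
time: 18.9
ee_pos: [0.6169, 0.1173, 0.0672]
tcp_rot: [-128.2, -0.6, 94.4]
wrist_force: [-1.0, 14.0, -1.3]
opening: 0.0138
t 18.9 grip cal mm [-24.9 150.9  81.9] F cal [-0.1 14.  -1.3] [-128.2   -0.6   94.4]
top prism cal mm [ 0.2 45.5  0. ] yaw 0.4 0.123
side prism cal mm [-0.4 45.5  0. ] yaw -0.5 0.051
```

View pics/s3.png

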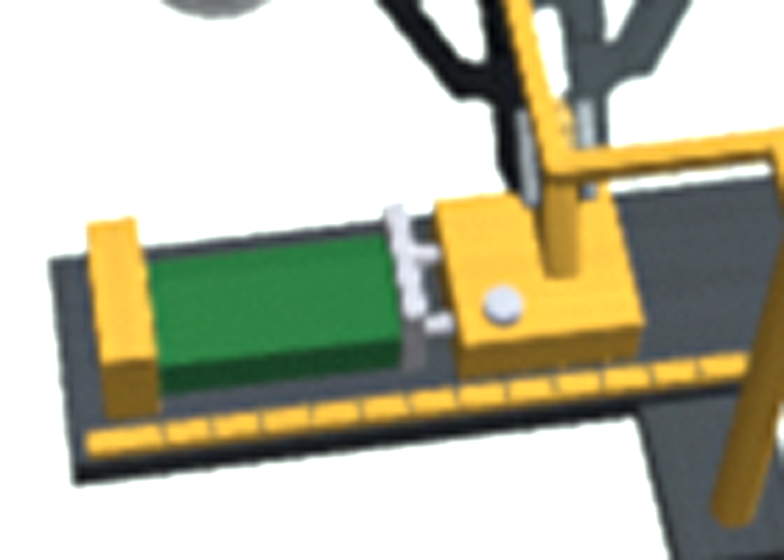

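The prism is against both jaws. To get the compression, I'll template-match the face plate and the block between frames.

```bash
python3 - <<'E'
from mv import *
s=bot.camera("side"); Cr=rot([0,0,3.7]).T
I={k:cv2.imread(f"pics/s{k}.png") for k in(1,2,3)}
def pos(uv,z): return (Cr@(back(s,(275+uv[0]/5.6,240+uv[1]/5.6),z)-[CAL[0],CAL[1],0])*1e3)[1]
for nm,(x0,y0,x1,y1),z in(("face",(428,200,474,245),.062),("facelow",(445,295,475,360),.045),("knob",(545,275,595,325),.055),("blockcorner",(490,190,545,240),.05),("blockfront",(510,320,560,375),.045)):
    for k in(2,3):
        r=cv2.matchTemplate(I[k],I[1][y0:y1,x0:x1],cv2.TM_CCOEFF_NORMED); _,v,_,l=cv2.minMaxLoc(r)
        print(nm,k,round(v,2),l,"moved mm",round(pos((x0,y0),z)-pos(l,z),1))
# absolute edges in s3
print("face top-left edge y",pos((387,208),.062),"block front-left",pos((435,203),.05),"block front-right",pos((458,347),.05))
E
```

```text
face 2 0.97 (387, 205) moved mm 15.3
face 3 0.96 (386, 205) moved mm 15.6
facelow 2 0.98 (403, 299) moved mm 15.5
facelow 3 0.98 (403, 299) moved mm 15.5
knob 2 1.0 (501, 280) moved mm 16.2
knob 3 0.99 (481, 283) moved mm 23.6
blockcorner 2 1.0 (447, 195) moved mm 16.3
blockcorner 3 0.99 (428, 197) moved mm 23.4
blockfront 2 1.0 (466, 325) moved mm 16.2
blockfront 3 0.99 (446, 328) moved mm 23.6
face top-left edge y 90.54022097812754 block front-left 110.25712027994236 block front-right 107.83585674943309
```

The compression is about 8.0 mm from the images, and about 8.3 mm from the force. Pushing 2 mm more.

```bash
python3 -m inch '[[[-2.5,0,0],[0,0,0],10],[[-3,0,0],[0,0,0],10],[[-3.5,0,0],[0,0,0],10],[[-4.1,0,0],[0,0,0],10],[[-4.1,0,0],[0,0,0],10],[[-4.1,0,0],[0,0,0],10]]'
python3 chk.py s4.png
```

```text
time: 19.65
ee_pos: [0.617, 0.1154, 0.0672]
tcp_rot: [-128.2, -0.8, 94.6]
wrist_force: [-0.4, 14.4, -1.3]
opening: 0.0135
t 19.65 grip cal mm [-24.9 148.9  81.9] F cal [ 0.5 14.4 -1.3] [-128.2   -0.8   94.6]
top prism cal mm [-0.2 45.3  0. ] yaw 0.2 0.125
side prism cal mm [-0.3 45.5  0. ] yaw -0.8 0.053
```

```bash
python3 -m inch '[[[-1.5,0,0],[0,0,0],10],[[-0.7,0,0],[0,0,0],10],[[-0.5,0,0],[0,0,0],10],[[-0.5,0,0],[0,0,0],16],[[-0.3,0,0],[0,0,0],24],[[0,0,0],[0,0,0],34],[[0,0,0],[0,0,0],34],[[0,0,0],[0,0,0],34],[[0,-20,0],[0,0,0],34],[[0,-50,0],[0,0,0],34],[[0,-90,0],[0,0,0],34],[[0,-130,0],[0,0,0],34],[[0,-160,0],[0,0,0],34],[[0,-160,0],[0,0,0],34]]'
python3 chk.py s5.png
python3 - <<'E'
import cv2
I={k:cv2.imread(f"pics/s{k}.png") for k in(1,4,5)}
for nm,(x0,y0,x1,y1) in dict(face=(428,200,474,245),low=(445,295,475,360),knob=(545,275,595,325),bf=(510,320,560,375)).items():
    for k in(4,5):
        r=cv2.matchTemplate(I[k],I[1][y0:y1,x0:x1],cv2.TM_CCOEFF_NORMED); _,v,_,l=cv2.minMaxLoc(r); print(nm,k,round(v,2),"mm",round((x0-l[0])/2.71,1))
E
```

```text
time: 21.15
ee_pos: [0.5187, 0.106, 0.1985]
tcp_rot: [-128.6, -0.8, 94.6]
wrist_force: [1.0, 0.3, -0.3]
opening: 0.0339
t 21.15 grip cal mm [-123.8  145.9  213.1] F cal [ 1.   0.2 -0.3] [-128.6   -0.8   94.6]
top prism cal mm [ 0.3 44.3  0. ] yaw 0.1 0.118
side prism cal mm [-0.1 45.9  0. ] yaw -0.5 0.054
face 4 0.93 mm 15.5
face 5 0.93 mm 15.5
low 4 0.98 mm 15.5
low 5 0.98 mm 15.5
knob 4 0.99 mm 25.5
knob 5 0.99 mm 25.5
bf 4 0.99 mm 25.5
bf 5 0.99 mm 25.5
```

After release the carriage has moved 25.5 mm and the face 15.5 mm since the first frame, so the compression is 10.0 mm. It didn't change on release. I'll check the bystanders and hand in.

```bash
python3 - <<'E'
from workcell import bot
import cv2,numpy as np
for n in("top","side"):
    c=bot.camera(n); a=cv2.imread(f"pics/{n}0.png")[:,:,::-1]
    for k,b in (dict(pillbox=(295,293,342,344),burnisher=(108,322,212,368),square=(400,98,458,188)) if n=="top" else dict(burnisher=(405,185,492,216),pillbox=(294,210,334,246),square=(175,345,235,445))).items():
        d=cv2.absdiff(a,c["frame"])[b[1]:b[3],b[0]:b[2]]; print(n,k,"mean diff",d.mean().round(1),"max blurred",cv2.blur(d,(5,5)).max())
bot.job_done()
E
```

```text
top pillbox mean diff 7.7 max blurred 81
top burnisher mean diff 6.4 max blurred 9
top square mean diff 6.4 max blurred 10
side burnisher mean diff 6.0 max blurred 8
side pillbox mean diff 6.2 max blurred 8
side square mean diff 6.3 max blurred 8
the job is handed in; nothing more can be done
```

The prism is clamped lengthways in the caliper, ridge up, with the sprung face pushed back about 10.0 mm, which is half way. I handed the job in at about 21 s with the gripper clear of everything.

**What I did:** I lifted the prism from the tray and laid it on the bed. I then slid the carriage shut by its thumb-piece with the tool tilted 38°, pushing with about 14 N. I eased the push before letting go, and neither the face nor the carriage moved on release.

**Last checks:**
- **Position:** the prism is within about 0.3 mm of the bed's middle. It is seated against the fixed jaw, within 0.5° of square.
- **Camera disagreement:** the two cameras put the prism's centre at 44.3 mm (top, partly blocked by the lens) and 45.9 mm (side). The true value should be 45 mm.
- **Compression:** the push force alone suggested slightly less than the images, about 8.3 mm when the images gave 8.0 mm, and little more after the final 2 mm push. I went by the images.
- **Other objects:** all three bystanders look unmoved. The pill box area differed in the top view, probably because the arm was blocking it, and was unchanged in the side view.
- **Not viewed:** I had used up my picture views, so I checked the final state by measurement only.

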